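Open the guard of a load-dump test fixture

TASK

Make the test fixture safe and open it: with the fingertips press the wide discharge button on the control box fully down and let it come up again, then push the counterweighted guard arm up past its balance point, so that it stays raised against its stop by itself. Only touch and push, gently: do not grip or pick up anything, do not press the small start button beside the wide one, and leave the device on the fixture and everything else lying about where it is.

Things in the scene. Friction and masses are not known exactly. Their poses are not given: they have to be found in the camera images.
- fixture: Grey metal test fixture standing fixed on the bench: base plate 260 (x) x 180 (y) x 12 mm; its origin is the centre of the plate's underside, its -x side faces the robot, give or take its yaw (up to 0.3 rad). Two upright posts (36 x 10 mm, 128 mm high, 84 mm apart) near its far (+x) end carry the guard's hinge.
- guard_hinge (a point): Point on the guard's hinge axis midway between the posts, 85 mm towards the fixture's +x from its centre and 110 mm above the bench. The hinge axis runs along the fixture's y.
- guard_bar (a point): Centre of the guard's crossbar, moves with the guard. The guard is a flat steel bar (24 x 8 mm) 180 mm long from the hinge, ending in a T: a round steel crossbar 16 mm thick, 120 mm long along the fixture's y, to push on. A steel counterweight hangs behind the hinge. Guard down: the crossbar is on the robot's side of the hinge, 196 mm above the bench, with free space before and 120 mm below it.
- guard (a joint): Guard angle in rad: 0 down (the bar slopes up from the hinge towards the robot, 0.5 rad above level), growing as the crossbar swings up and away from the robot over the hinge. Past about 0.7 (balance) it falls on by itself to its stop at 1.3, leaning 0.23 rad past upright, crossbar 285 mm above the bench; before that it falls back. Raising it takes 1 to 3 N at the crossbar.
- control: Painted steel control box fixed on the bench to the left or right of the fixture, 150 (x) x 85 (y) x 50 mm, origin at the centre of its underside, yaw up to 0.35 rad. Two black push-buttons on its top: the wide discharge button 38 mm to its +x from the centre, the small start button 42 mm to its -x.
- discharge_top (a point): Centre of the top of the wide discharge button (36 mm across), which is pressed straight down.
- discharge (a joint): Travel of the discharge button in m: 0 up, 0.008 fully down; a spring pushes it back up, fully down takes 5 N.
- start_top (a point): Centre of the top of the small start button (18 mm across). Not to be pressed.
- start (a joint): Travel of the small start button in m: 0 up, 0.005 fully down (4 N).
- device: Device under test: finned black module, 85 (x) x 60 (y) x 38 mm with a small plug 14 mm out on its -x side, lying loose on the fixture's plate below the guard bar. Origin at the centre of its underside. Stays where it is.
- meter: Loose grey handheld meter lying on its back on the other side of the fixture, 150 x 75 x 34 mm, with a 7 mm high selector on top; origin at the centre of its underside. Bystander.
- screwdriver: Loose screwdriver, 190 mm long, lying crosswise to one side of the fixture's far end, origin under its middle. Bystander.
- bottle: Loose white bottle with a black cap, 54 mm across, 130 mm high, standing to the other side of the fixture's far end, origin at the centre of its underside. Bystander.
Things that resemble listed ones, but are neither listed nor needed, are in the scene too. Several things have the shape of the control; the one meant has the colours described above.

How it is judged:
On the way, in this order (a step that is already met when the one before it is completed fails the run):
1. the discharge button is pressed fully down while the guard is still down (value of joint discharge above 0.006 m and value of joint guard below 0.15 rad), for 0.1 s.
2. the guard is up against its stop (value of joint guard above 1.2 rad), for 0.2 s.
At the end, for the whole second after the job is handed in: The guard rests on its raised stop (joint over 1.2 rad, still), both buttons are up, the device is within 15 mm and the meter, screwdriver and bottle within 20 mm of where they were (value of joint guard above 1.2 rad and velocity of joint guard between -0.05 and 0.05 rad/s and value of joint each of discharge, start below 0.002 m and distance of device from where it was at the start of the episode below 0.015 m and distance of each of meter, screwdriver, bottle from where it was at the start of the episode below 0.02 m); the robot touches nothing.
It fails at once if the small start button is pressed (value of joint start above 0.0025 m).
It fails at once if the guard is gripped or forced (over 35 N from the fingers) (contact force between the fingers and guard above 35 N).
It fails at once if the device is pushed, lifted or carried (distance of device from where it was at the start of the episode above 0.015 m).
It fails at once if a bystander is pushed, lifted or carried (distance of any of meter, screwdriver, bottle from where it was at the start of the episode above 0.02 m).
It also fails if it takes over 59 s, if anything falls off the work surface, if the arm or the gripper's body presses on something with over 40 N, if the wrist force passes 120 N, or if a joint passes its speed limit or range.

ROBOT

A 6-joint arm with a two-finger parallel gripper is mounted at the origin on the work surface. World frame = base frame: x ahead of the robot, y to its left, z up, the work surface at z = 0. Lengths are in m, angles in rad, forces in N, time in s.
With the tool pointing down it reaches from about 0.35 to 0.975 m from the base axis. Payload 4.9 kg.
Tool frame: the origin (TCP) lies at the very end of the fingers, on their centre line; the grasp point (between the pads) lies 19 mm behind it (arm.pinch_z is the distance from the TCP to the grasp point, in m); z points along the fingers, y is the direction in which the jaws open and shut (so a half turn about z gives the same grasp; the last joint's range is limited). The gripper opens to 85 mm and grips with 20 to 120 N. Pads are 22 mm wide; open, the fingers measure 114 mm over their backs; the gripper's body (76 mm by 85 mm) begins 54 mm behind the grasp point. The pads swing forward as they close: fully open they stand 13 mm farther back than shut.
Start: joints at [-1.463, 0.053, 1.613, -0, 1.476, -0.119], TCP at [0.141, -0.609, 0.206] pointing down, gripper open.
Joint ranges: [-3.01, 3.01], [-1.01, 2.22], [0.06, 2.58], [-1.02, 4.17], [0.09, 2.62], [-3.14, 3.14]. Speed limits (rad/s): [2.57, 2.57, 3.14, 3.14, 3.14, 3.14].

INTERFACE

Orientations are given as a 3x3 rotation matrix whose columns are the frame's x, y, z axes.
In Python, from bench import sensors, eyes, arm gives the robot as it stands.
- The arm moves only by the shell command python3 -m inch 'ROWS' [FORCE]. ROWS is JSON, a list that holds one entry, the list of rows, each a list of 5 numbers: the shift along the tool's x, y, z in cm, then the turn about the tool's z in degrees, then the finger opening in cm, from 0 to 8.54. In form: [[[x, y, z, twist, fingers], ...]]. A call has 1 to 8 rows; each row is the pose to reach, as a shift and turn from the pose measured when the call began, along the tool's axes at that moment; what a row does not reach only later rows make up. A row lasts 1/8 s, in which the tool goes at most 62.5 mm and 10.7 degrees, less where a joint would pass 70% of its speed; a pose out of reach is approached as far as the arm can. A call with a gripper value outside its range is refused whole. The fingers move at their own pace and stop on an object; FORCE is the grip in N (left out, the last holds). Time passes only in rows, so rows that repeat a pose let the fingers close. It gives the time, the measured TCP pose, the force and the opening at its end, in the units of the state.
- sensors.read_state(): the state, without advancing time (a new reading comes with each control period).
- eyes.grab_frame(name): name is "scene" or "top"; returns the picture (480x640x3 uint8, red, green, blue); there is no depth.
- eyes.camera_params(name): a dict with "camera_matrix" (3x3 intrinsics, pixels), "dist_coeffs" ([k1, k2, p1, p2, k3] as OpenCV has them; the pictures are not rectified), "rvec" (rotation vector, rad) and "tvec" (3), from world to camera coordinates, as OpenCV has them. Camera axes: x right, y down, z forward; pixel columns grow to the right and rows downward; lengths in m; the calibration is good to about 2 mm. A picture is of the moment at which its call begins. camera_params takes no time and is no camera call.
- arm.sign_off(): hands the job in, once; it reports no verdict.
The state is a dict: "time": time; "qpos": joint angles; "qd": joint speeds; "tau": joint torques, N m; "position": TCP position; "ee_rot": TCP orientation; "wrist_force": force on the tool from outside, world axes, zero at the start; "wrist_torque": the same for the moment, N m; "gripper_width": opening from 0.0 (shut) to 1.0 (fully open).
Only numpy, scipy, OpenCV 4.12 (cv2) and the standard library are available. Lean on these libraries where they do the work, as an engineer would, in place of code of your own. Each camera call takes 0.05 s, during which the arm holds its last target.

## Working session

There is one attempt and no reset: what is moved stays moved. The work goes in short steps, Python scripts to look and compute and a shell command to move; the robot and the scene stay as the last step left them, time stands still between calls to the robot, and variables do not carry over. Pictures are saved under pics/ and viewed, and the job is handed in when it is done.

```bash
mkdir -p pics; ls; python3 - <<'E'
from bench import sensors, eyes, arm
import cv2
for n in("scene","top"):
    cv2.imwrite(f"pics/{n}0.png",eyes.grab_frame(n)[:,:,::-1]); p=eyes.camera_params(n); print(n,p)
s=sensors.read_state(); print(s)
E
```

```text
pics
scene {'camera_matrix': array([[619.30679206,   0.        , 318.44753279],
       [  0.        , 619.30679206, 258.57550339],
       [  0.        ,   0.        ,   1.        ]]), 'dist_coeffs': array([-0.09201449,  0.        ,  0.        ,  0.        ,  0.        ]), 'rvec': array([ 1.00127786,  2.67525468, -0.77206369]), 'tvec': array([ 0.37486339, -0.28293326,  1.94631461])}
top {'camera_matrix': array([[434.48726042,   0.        , 318.03365981],
       [  0.        , 434.48726042, 236.79490556],
       [  0.        ,   0.        ,   1.        ]]), 'dist_coeffs': array([-0.00063607,  0.        ,  0.        ,  0.        ,  0.        ]), 'rvec': array([ 2.16065411, -2.21393648,  0.07384003]), 'tvec': array([0.09417781, 0.5621705 , 1.25716897])}
{'time': 0.1, 'qpos': array([-1.46298120e+00,  5.32928439e-02,  1.61413744e+00,  1.23710428e-05,
        1.47595837e+00, -1.18988713e-01]), 'qd': array([ 7.85923497e-04, -2.68759451e-03, -3.14333589e-03,  6.36530871e-04,
        1.25890510e-04,  6.30318952e-05]), 'tau': array([-2.44549719e-04, -3.94901884e+01, -3.71362209e+01, -1.00209220e-04,
        3.95140683e-03,  9.91248726e-06]), 'position': array([ 0.1404875 , -0.6084028 ,  0.20519623]), 'ee_rot': array([[ 9.74390360e-01,  2.24863057e-01, -1.81016992e-04],
       [ 2.24863017e-01, -9.74388747e-01,  1.78689586e-03],
       [ 2.25425945e-04, -1.78183812e-03, -9.99998387e-01]]), 'wrist_force': array([0.55808709, 0.15257754, 0.13229213]), 'wrist_torque': array([-0.01887502, -0.01576735, -0.03285283]), 'gripper_width': 1.0013430102439684}
```

View pics/scene0.png

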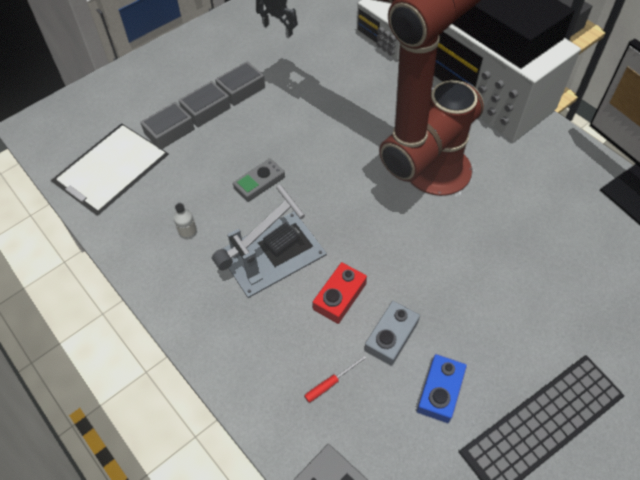

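View pics/top0.png

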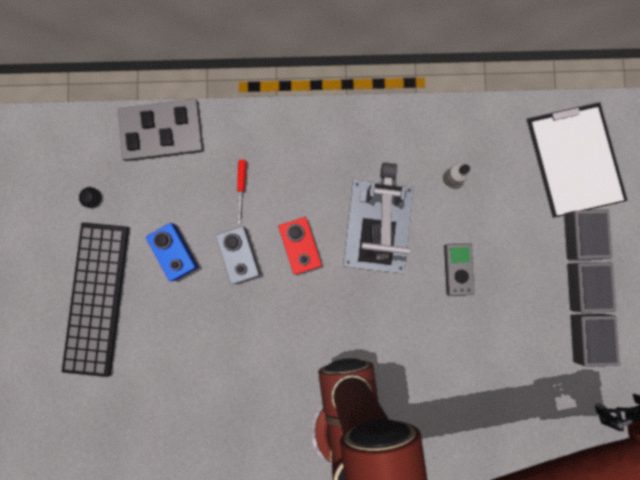

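The control box could be any of three in the top view: blue (171,250), grey (238,255) or red (300,245). I'll enlarge all of them.

```bash
python3 - <<'E'
import cv2,numpy as np
t=cv2.imread("pics/top0.png");s=cv2.imread("pics/scene0.png")
a=cv2.resize(t[210:290,140:340],(800,320),interpolation=cv2.INTER_CUBIC)
b=cv2.resize(s[255:425,300:480],(296,280),interpolation=cv2.INTER_CUBIC)
b=cv2.resize(s[255:425,300:480],None,fx=3.3,fy=3.3,interpolation=cv2.INTER_CUBIC)
cv2.imwrite("pics/ca.png",a);cv2.imwrite("pics/cb.png",b)
g=cv2.resize(t[150:280,335:425],None,fx=4.5,fy=4.5,interpolation=cv2.INTER_CUBIC);cv2.imwrite("pics/cg.png",g)
for n,(u,v) in dict(blue=(186,262),grey=(240,255),red=(300,246),fix=(352,262)).items(): print(n,t[v-1:v+2,u-1:u+2].mean((0,1))[::-1])
E
```

```text
blue [ 68.77777778 125.44444444 226.33333333]
grey [173.11111111 174.88888889 186.88888889]
red [228.88888889  63.88888889  60.33333333]
fix [161.88888889 164.11111111 175.44444444]
```

View pics/ca.png

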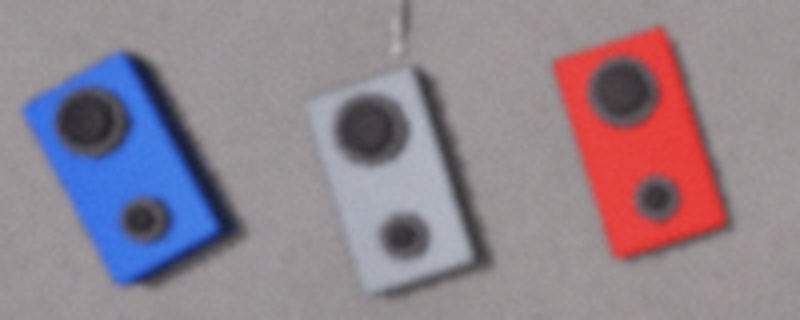

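View pics/cb.png

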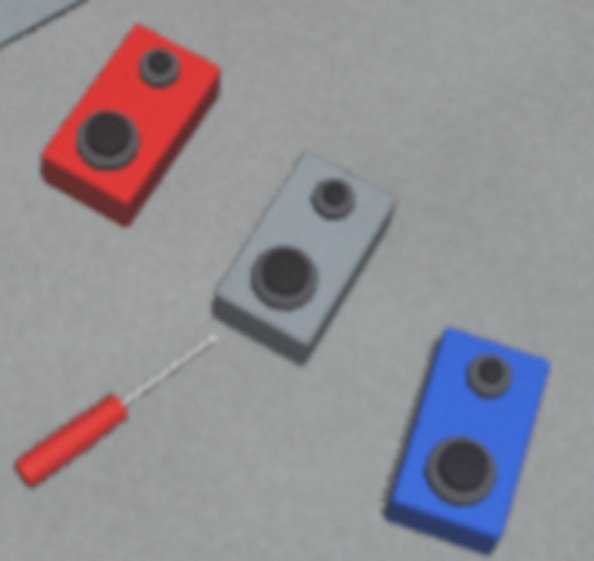

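View pics/cg.png

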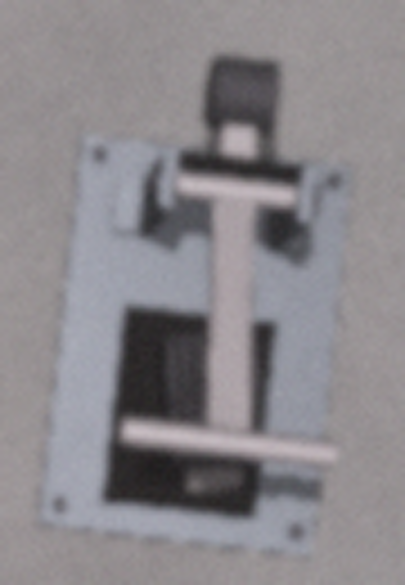

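The three candidates are blue (171,250), grey (238,255) and red (300,245). "Painted steel" with black buttons and no bright colour named fits the steel-grey one, with its wide button at top (233,242) and its start button at (241,269). Red and blue would have been named. The crop shows two black buttons on the grey box, the wide one at the far end. Next I'll measure it.

```bash
cat > h.py <<'E'
import numpy as np,cv2
from bench import eyes
P={n:eyes.camera_params(n) for n in("scene","top")}
def ray(n,uv):
    p=P[n];R=cv2.Rodrigues(p["rvec"])[0]
    x=cv2.undistortPoints(np.array([[uv]],float),p["camera_matrix"],p["dist_coeffs"])[0,0]
    return -R.T@p["tvec"], R.T@np.r_[x,1]
def atz(n,uv,z):
    o,d=ray(n,uv);return o+d*(z-o[2])/d[2]
def tri(a,b):
    o1,d1=ray("top",a);o2,d2=ray("scene",b)
    s=np.linalg.lstsq(np.c_[d1,-d2],o2-o1,rcond=None)[0]
    p,q=o1+d1*s[0],o2+d2*s[1];return (p+q)/2,np.linalg.norm(p-q)
def proj(n,X):
    p=P[n];return cv2.projectPoints(np.array(X,float).reshape(-1,1,3),p["rvec"],p["tvec"],p["camera_matrix"],p["dist_coeffs"])[0][:,0]
E
python3 - <<'E'
from h import *
np.set_printoptions(precision=4,suppress=True)
# crop coords: ca scale 4 offset(140,210); cb scale 3.3 offset(300,255)
A=lambda u,v:((u+.5)/4+140-.5,(v+.5)/4+210-.5); B=lambda u,v:((u+.5)/3.3+300-.5,(v+.5)/3.3+255-.5)
print("dis",tri(A(371,129),B(286,270)));print("sta",tri(A(404,235),B(334,193)))
d=atz("top",A(371,129),.06);s=atz("top",A(404,235),.06);print(d,s,np.linalg.norm(d-s))
# box top corners
for c in[(306,101),(416,67),(478,262),(370,294)]:print(atz("top",A(*c),.05))
G=lambda u,v:((u+.5)/4.5+335-.5,(v+.5)/4.5+150-.5)
c=[atz("top",G(*q),.012) for q in[(82,134),(351,172),(313,554),(40,522)]]
c=np.array(c);print(c,c.mean(0)); x=(c[0]+c[1]-c[2]-c[3]);yaw=np.arctan2(x[1],x[0]);print("fix yaw",yaw,np.linalg.norm(x)/2)
o=c.mean(0);ex=np.array([np.cos(yaw),np.sin(yaw),0]);ey=np.array([-ex[1],ex[0],0])
h=o+.085*ex;h[2]=.11;L=.18*np.cos(.5)
bar=h-L*ex;bar[2]=.196
print("hinge",h,"bar",bar,bar+.06*ey,bar-.06*ey)
print(atz("top",G(120,430),.196),atz("top",G(337,455),.196))
print("proj",proj("top",[bar+.06*ey,bar-.06*ey]),G(120,430),G(337,455))
import itertools
print("meter",atz("top",(460,270),.034),"screw",atz("top",(240,222),0),atz("top",(242,163),.02),"bottle",atz("top",(463,170),.13))
for z in(.05,): print("red",[atz("top",(u,v),z) for u,v in[(300,245)]])
E
```

```text
dis (array([0.5509, 0.325 , 0.0646]), np.float64(0.005207391714308396))
sta (array([0.4757, 0.3024, 0.0643]), np.float64(0.004473946006776718))
[0.553  0.3241 0.06  ] [0.4774 0.3016 0.06  ] 0.07891235256510061
[0.5748 0.3724 0.05  ]
[0.5974 0.2933 0.05  ]
[0.4569 0.2509 0.05  ]
[0.4361 0.3281 0.05  ]
[[ 0.7336 -0.0274  0.012 ]
 [ 0.7039 -0.2044  0.012 ]
 [ 0.4529 -0.1698  0.012 ]
 [ 0.4781  0.0077  0.012 ]] [ 0.5921 -0.0985  0.012 ]
fix yaw -0.13662352492596835 0.25563051425061656
hinge [ 0.6763 -0.1101  0.11  ] bar [ 0.5198 -0.0885  0.196 ] [ 0.528  -0.0291  0.196 ] [ 0.5116 -0.148   0.196 ]
[ 0.5286 -0.028   0.196 ] [ 0.5116 -0.1492  0.196 ]
proj [[361.7306 245.3795]
 [409.0344 250.7029]] (361.27777777777777, 245.16666666666669) (409.5, 250.72222222222223)
meter [ 0.4572 -0.3269  0.034 ] screw [0.6155 0.3124 0.    ] [0.7892 0.3008 0.02  ] bottle [ 0.7285 -0.3163  0.13  ]
red [array([0.5399, 0.1327, 0.05  ])]
```

Measured positions:

| Thing | Position (m) |
|---|---|
| Discharge button | (0.552, 0.323, about 0.063) |
| Crossbar | (0.520, -0.0885, 0.196), matching its two seen ends within 1 mm |
| Fixture yaw | -0.137 rad |

I'll rise first, shut the fingers and twist 21° so tool x lines up with the fixture's +x.

```bash
python3 -m inch '[[[0,0,-4,0,4],[2,-1.5,-8,5,0],[6,-5,-12.5,10,0],[11,-9,-12.5,15,0],[17,-13,-12.5,21,0],[23,-17,-12.5,21,0],[29,-21,-12.5,21,0],[34,-25,-12.5,21,0]]]' 20
```

```text
time: 1.1
position: [0.3924, -0.3153, 0.3302]
ee_rot: [[0.99, -0.14, -0.0], [-0.14, -0.99, 0.002], [-0.001, -0.002, -1.0]]
wrist_force: [1.6, -0.6, 0.3]
gripper_width: -0.003
```

```bash
python3 -m inch '[[[1,-5,0,0,0],[2,-11,0,0,0],[3,-17,0,0,0],[4,-23,0,0,0],[5,-29,0,0,0],[6,-35,0,0,0],[6.5,-41,0,0,0],[6.5,-47,0,0,0]]]'
```

```text
time: 2.1
position: [0.5223, 0.143, 0.3304]
ee_rot: [[0.99, -0.139, -0.001], [-0.139, -0.99, 0.002], [-0.001, -0.002, -1.0]]
wrist_force: [-0.1, -0.8, -0.6]
gripper_width: 0.002
```

```bash
python3 - <<'E'
from bench import sensors
import numpy as np
s=sensors.read_state();print(s["position"],(s["ee_rot"].T@(np.array([.552,.323,.11])-s["position"])*100).round(2))
E
```

```text
[0.52232868 0.14302245 0.33044608] [  0.46 -18.2   22.08]
```

```bash
python3 -m inch '[[[0.1,-5,0,0,0],[0.2,-10,4,0,0],[0.4,-15,9,0,0],[0.5,-18.2,14,0,0],[0.5,-18.2,18,0,0],[0.5,-18.2,21,0,0],[0.5,-18.2,22,0,0],[0.5,-18.2,22,0,0]]]'; python3 - <<'E'
from bench import eyes
import cv2,numpy as np
a=cv2.resize(eyes.grab_frame("top")[190:310,160:320],None,fx=2.5,fy=2.5)
b=cv2.resize(eyes.grab_frame("scene")[230:400,320:480],None,fx=2.4,fy=2.4)
h=max(len(a),len(b));f=lambda i:cv2.copyMakeBorder(i,0,h-len(i),0,0,0)
cv2.imwrite("pics/p1.png",np.hstack([f(a),f(b)])[:,:,::-1])
E
```

```text
time: 3.1
position: [0.5523, 0.3228, 0.1105]
ee_rot: [[0.99, -0.14, -0.002], [-0.14, -0.99, 0.002], [-0.002, -0.001, -1.0]]
wrist_force: [0.3, 0.1, 0.7]
gripper_width: 0.003
```

View pics/p1.png

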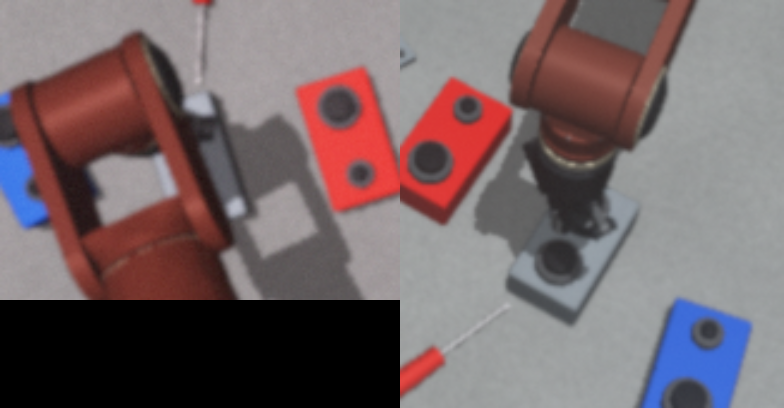

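In the scene half, the fingers hang up-right of the wide button (560,260 in the crop), which fits being about 47 mm above it. I'll check the tip's projection against the picture, then step down slowly.

```bash
python3 - <<'E'
from h import *
p=proj("scene",[[.5523,.3228,.1105],[.5523,.3228,.063]]);print(p,(p-[320,230])*2.4+[400,0])
E
python3 -m inch '[[[0,0,2,0,0],[0,0,3.5,0,0],[0,0,4.2,0,0],[0,0,4.5,0,0],[0,0,4.7,0,0],[0,0,4.7,0,0]]]'
```

```text
[[385.76992891 328.43879731]
 [384.23487915 336.50045561]] [[557.84782937 236.25311354]
 [554.16370997 255.60109346]]
time: 3.95
position: [0.5539, 0.3235, 0.0661]
ee_rot: [[0.99, -0.14, 0.002], [-0.14, -0.99, 0.003], [0.002, -0.004, -1.0]]
wrist_force: [0.1, -0.2, 1.0]
gripper_width: -0.003
```

```bash
python3 - <<'E'
from bench import eyes
import cv2
cv2.imwrite("pics/p2.png",cv2.resize(eyes.grab_frame("scene")[290:370,350:430],None,fx=6,fy=6,interpolation=cv2.INTER_CUBIC)[:,:,::-1])
E
```

```text
(no output)
```

View pics/p2.png

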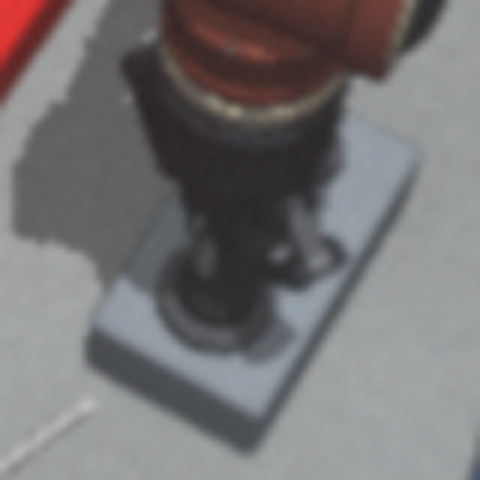

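The fingertips stand on the wide button around (220,290) in the crop. The start button at about (310,255) is clear, beyond the fingers. I'll press in small steps.

```bash
python3 -m inch '[[[0,0,0.2,0,0],[0,0,0.4,0,0],[0,0,0.6,0,0],[0,0,0.6,0,0]]]'
```

```text
time: 4.5
position: [0.5537, 0.3235, 0.0599]
ee_rot: [[0.99, -0.14, 0.002], [-0.14, -0.99, 0.003], [0.001, -0.003, -1.0]]
wrist_force: [0.0, -0.2, -0.5]
gripper_width: -0.005
```

```bash
python3 -m inch '[[[0,0,0.2,0,0],[0,0,0.4,0,0],[0,0,0.4,0,0]]]'; python3 -m inch '[[[0,0,0.15,0,0],[0,0,0.3,0,0],[0,0,0.3,0,0]]]'
```

```text
time: 4.88
position: [0.5535, 0.3234, 0.0555]
ee_rot: [[0.99, -0.14, 0.001], [-0.14, -0.99, 0.003], [0.001, -0.003, -1.0]]
wrist_force: [0.1, -0.0, -0.1]
gripper_width: 0.001
time: 5.25
position: [0.5534, 0.3234, 0.0523]
ee_rot: [[0.99, -0.14, 0.001], [-0.14, -0.99, 0.003], [0.001, -0.003, -1.0]]
wrist_force: [-0.2, 1.5, 0.0]
gripper_width: 0.004
```

There's no force yet at z = 0.052, so I'll look before going lower.

```bash
python3 - <<'E'
from bench import eyes,sensors
from h import proj
import cv2,numpy as np
s=eyes.grab_frame("scene")[290:370,350:430];t=eyes.grab_frame("top")[215:295,200:280]
f=lambda i:cv2.resize(i,None,fx=5,fy=5,interpolation=cv2.INTER_CUBIC)
cv2.imwrite("pics/p3.png",np.hstack([f(s),f(t)])[:,:,::-1])
X=[[.5534,.3234,.0523]];print((proj("scene",X)-[350,290])*5,(proj("top",X)-[200,215])*5+[400,0])
for i in range(4): eyes.grab_frame("top");st=sensors.read_state();print(st["wrist_force"].round(2),st["tau"].round(2))
E
```

```text
[[168.7647707 243.3931355]] [[565.70050295 134.40708492]]
[ 0.23 -0.72 -0.03] [ 0.000e+00 -4.324e+01 -3.348e+01  1.000e-02 -1.000e-02  0.000e+00]
[-0.28  0.34 -0.12] [ 0.000e+00 -4.326e+01 -3.350e+01  1.000e-02 -1.000e-02  0.000e+00]
[-0.13 -0.17 -0.06] [-0.000e+00 -4.327e+01 -3.352e+01  1.000e-02 -1.000e-02  0.000e+00]
[-0.54  0.07  0.6 ] [-0.000e+00 -4.329e+01 -3.353e+01  1.000e-02 -1.000e-02 -0.000e+00]
```

View pics/p3.png

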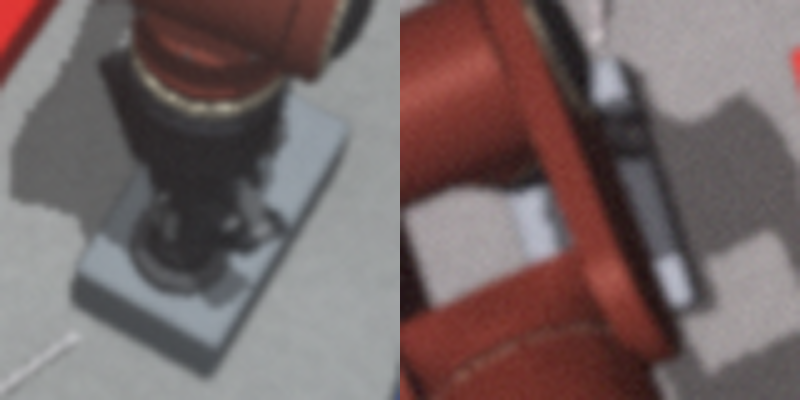

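```bash
python3 -m inch '[[[0,0,0.1,0,0],[0,0,0.2,0,0],[0,0,0.2,0,0]]]'; python3 - <<'E'
from bench import eyes,sensors
import numpy as np
F=[]
for i in range(4): eyes.grab_frame("top");F.append(sensors.read_state()["wrist_force"])
print(np.mean(F,0),sensors.read_state()["position"])
E
```

```text
time: 5.92
position: [0.5535, 0.3234, 0.0504]
ee_rot: [[0.99, -0.14, 0.001], [-0.14, -0.99, 0.003], [0.001, -0.003, -1.0]]
wrist_force: [-0.7, -0.4, -0.5]
gripper_width: 0.0
[-0.52298931  0.0348301   0.12577046] [0.55364173 0.3234524  0.05065288]
```

```bash
cat > m.py <<'E'
from bench import eyes,sensors
import numpy as np
F=[];T=[]
for i in range(3): eyes.grab_frame("top");s=sensors.read_state();F.append(s["wrist_force"]);T.append(s["tau"])
print("F",np.mean(F,0).round(2),"tau",np.mean(T,0).round(3)[1:3],s["position"].round(4),s["time"])
E
python3 m.py; python3 -m inch '[[[0,0,0.2,0,0],[0,0,0.2,0,0]]]'; python3 m.py;python3 -m inch '[[[0,0,0.2,0,0],[0,0,0.2,0,0]]]'; python3 m.py
```

```text
F [ 0.31  0.3  -0.14] tau [-43.331 -33.47 ] [0.5536 0.3235 0.0507] 6.275
time: 6.52
position: [0.5538, 0.3236, 0.0488]
ee_rot: [[0.99, -0.14, 0.002], [-0.14, -0.99, 0.003], [0.001, -0.003, -1.0]]
wrist_force: [0.1, -0.3, 1.3]
gripper_width: -0.001
F [-0.31  0.2   1.36] tau [-42.43  -32.627] [0.5538 0.3236 0.049 ] 6.675
time: 6.92
position: [0.5538, 0.3236, 0.0469]
ee_rot: [[0.99, -0.14, 0.002], [-0.14, -0.99, 0.003], [0.001, -0.003, -1.0]]
wrist_force: [-1.0, -0.7, 2.4]
gripper_width: -0.002
F [-0.33 -0.54  2.3 ] tau [-42.067 -32.443] [0.5539 0.3236 0.047 ] 7.075
```

Contact began near z = 0.050 and force is now rising like the spring, about 0.5 N/mm. I'll continue to the end stop.

```bash
python3 -m inch '[[[0,0,0.2,0,0],[0,0,0.35,0,0],[0,0,0.35,0,0]]]'; python3 m.py;python3 -m inch '[[[0,0,0.15,0,0],[0,0,0.15,0,0]]]'; python3 m.py
```

```text
time: 7.45
position: [0.5539, 0.3236, 0.0436]
ee_rot: [[0.99, -0.14, 0.002], [-0.14, -0.99, 0.003], [0.001, -0.003, -1.0]]
wrist_force: [-1.2, -1.1, 3.0]
gripper_width: 0.001
F [-0.94 -1.11  3.72] tau [-41.334 -32.003] [0.5539 0.3236 0.0437] 7.6
time: 7.85
position: [0.5539, 0.3236, 0.0422]
ee_rot: [[0.99, -0.14, 0.002], [-0.14, -0.99, 0.003], [0.002, -0.003, -1.0]]
wrist_force: [-1.6, -1.3, 4.2]
gripper_width: -0.006
F [-1.24 -0.82  4.31] tau [-41.055 -31.854] [0.5539 0.3236 0.0423] 8.0
```

```bash
python3 -m inch '[[[0,0,0.1,0,0],[0,0,0.1,0,0]]]'; python3 m.py;python3 -m inch '[[[0,0,0.1,0,0],[0,0,0.1,0,0]]]'; python3 m.py
```

```text
time: 8.25
position: [0.5539, 0.3236, 0.0413]
ee_rot: [[0.99, -0.14, 0.002], [-0.14, -0.99, 0.003], [0.002, -0.003, -1.0]]
wrist_force: [-0.9, -0.9, 4.0]
gripper_width: 0.0
F [-1.05 -1.28  5.03] tau [-40.869 -31.755] [0.5539 0.3236 0.0413] 8.4
time: 8.65
position: [0.554, 0.3236, 0.041]
ee_rot: [[0.99, -0.14, 0.002], [-0.14, -0.99, 0.003], [0.001, -0.003, -1.0]]
wrist_force: [-3.9, -2.8, 7.7]
gripper_width: -0.002
F [-3.32 -1.74  7.8 ] tau [-39.198 -31.141] [0.5539 0.3236 0.041 ] 8.8
```

The end stop is reached: z stalls at 0.041 with the force jumping to 7.8 N, 8.5 mm below first contact. I'll lift off.

```bash
python3 -m inch '[[[0,0,-1,0,0],[0,0,-3,0,0],[0,0,-7,0,0],[0,0,-12,0,0],[0,0,-18,0,0],[0,5,-23,0,0],[0,10,-26,0,0],[0,10,-26,0,0]]]'; python3 - <<'E'
from bench import eyes,sensors
from h import proj
import cv2,numpy as np
s=eyes.grab_frame("scene");st=sensors.read_state();p=st["position"];print(p)
z=st["ee_rot"][:,2]
q=proj("scene",[p,p-.013*z]);print(q)
c=s.copy()
cv2.circle(c,tuple(q[0].round().astype(int)),1,(0,255,0),-1)
u,v=q[0].astype(int)
i=np.hstack([s[v-50:v+80,u-55:u+55],c[v-50:v+80,u-55:u+55]])
cv2.imwrite("pics/p4.png",cv2.resize(i,None,fx=3.5,fy=3.5,interpolation=cv2.INTER_CUBIC)[:,:,::-1])
cv2.imwrite("pics/p4t.png",eyes.grab_frame("top")[:,:,::-1])
E
```

```text
time: 9.8
position: [0.5408, 0.2219, 0.3063]
ee_rot: [[0.99, -0.143, 0.01], [-0.143, -0.99, 0.005], [0.009, -0.006, -1.0]]
wrist_force: [0.1, 0.1, 0.1]
gripper_width: 0.002
[0.54020314 0.22267484 0.30393647]
[[365.99260939 258.75729434]
 [366.31343533 255.6868521 ]]
```

View pics/p4.png

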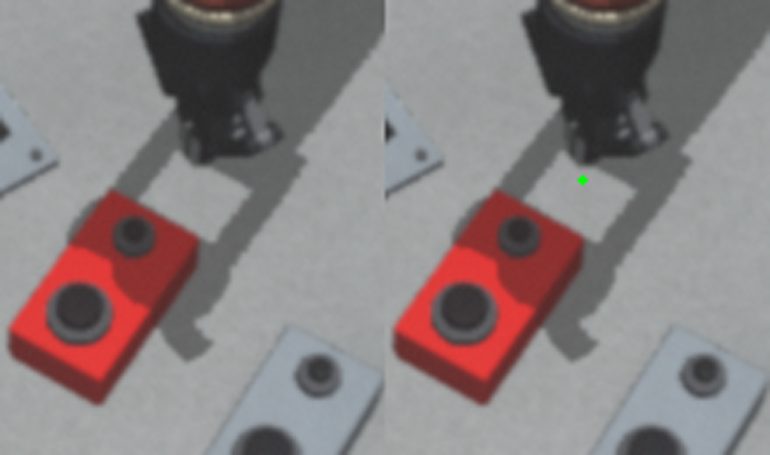

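View pics/p4t.png

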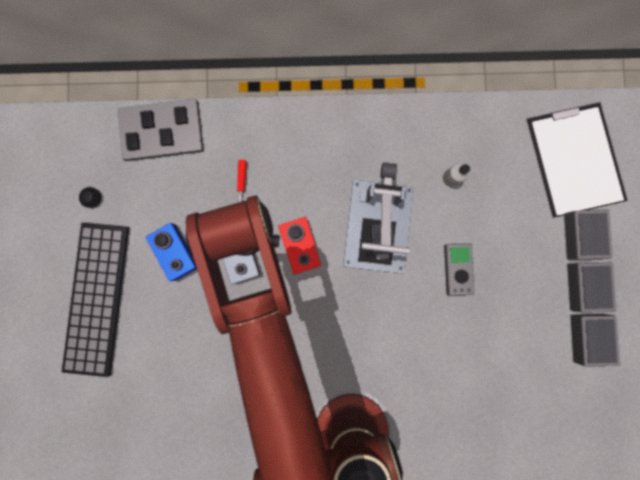

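```bash
python3 - <<'E'
from bench import eyes
import cv2
cv2.imwrite("pics/p5a.png",eyes.grab_frame("scene")[200:270,330:430,::-1])
E
python3 -m inch '[[[0,0,0,0,8.5],[0,3,-1,0,8.5],[0,6,-2,0,8.5],[0,6,-2,0,8.5],[0,6,-2,0,8.5]]]'
python3 - <<'E'
from bench import eyes,sensors
from h import proj
import cv2,numpy as np
s=eyes.grab_frame("scene")
p=sensors.read_state();q=proj("scene",[p["position"]])[0];print(q,p["gripper_width"])
u,v=q.astype(int)
a=cv2.imread("pics/p5a.png");b=s[v-60:v+10,u-50:u+50,::-1]
cv2.imwrite("pics/p5.png",cv2.resize(np.hstack([a,b]),None,fx=4,fy=4,interpolation=cv2.INTER_CUBIC))
E
```

```text
time: 10.58
position: [0.5305, 0.1654, 0.3187]
ee_rot: [[0.99, -0.139, -0.001], [-0.139, -0.99, 0.004], [-0.001, -0.003, -1.0]]
wrist_force: [0.3, 0.6, 0.2]
gripper_width: 0.991
[352.43484122 237.21173582] 0.9917961700889042
```

View pics/p5.png

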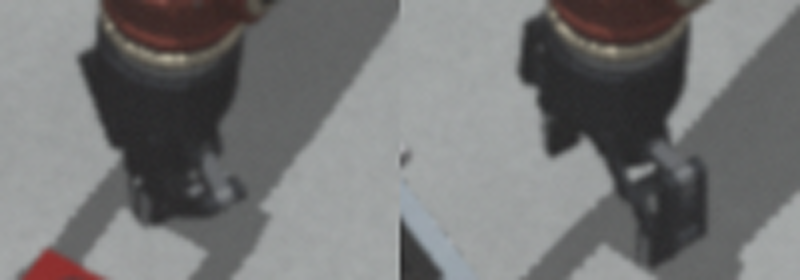

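With the fingers shut, the real tips sit about 13 mm behind the reported TCP, both in the picture and at the button contact. I'll allow for that. Next I go shut to a spot 60 mm in front of the crossbar, high first.

```bash
python3 -m inch '[[[-0.5,4,0,0,0],[-1.5,9,0,0,0],[-2.5,14,0,0,0],[-3,19,0,0,0],[-3.5,24,0,0,0],[-3.5,25.3,0,0,0],[-3.5,25.3,0,0,0]]]'; python3 - <<'E'
from bench import sensors
import numpy as np
s=sensors.read_state();print((s["ee_rot"].T@(np.array([.4604,-.0803,.148])-s["position"])*100).round(2))
E
```

```text
time: 11.5
position: [0.461, -0.08, 0.3174]
ee_rot: [[0.99, -0.139, -0.002], [-0.139, -0.99, 0.004], [-0.002, -0.004, -1.0]]
wrist_force: [1.0, 0.3, 0.8]
gripper_width: -0.0
[-1.000e-02  1.100e-01  1.693e+01]
```

```bash
python3 -m inch '[[[-1,0.1,4,0,0],[-1,0.1,9,0,0],[-1,0.1,14,0,0],[-1,0.1,17,0,0],[-0.5,0.1,17,0,0],[0,0.1,17,0,0],[0,0.1,17,0,0]]]'; python3 m.py; python3 - <<'E'
from bench import eyes
import cv2,numpy as np
s=eyes.grab_frame("scene")[160:300,200:340];t=eyes.grab_frame("top")[170:310,330:470]
cv2.imwrite("pics/p6.png",cv2.resize(np.hstack([s,t]),None,fx=2.8,fy=2.8,interpolation=cv2.INTER_CUBIC)[:,:,::-1])
E
```

```text
time: 12.38
position: [0.4624, -0.0803, 0.1497]
ee_rot: [[0.99, -0.138, 0.002], [-0.138, -0.99, 0.003], [0.001, -0.003, -1.0]]
wrist_force: [-0.0, -0.5, 0.2]
gripper_width: 0.003
F [ 0.46  0.27 -0.01] tau [-23.373 -36.39 ] [ 0.4613 -0.0804  0.1487] 12.525
```

View pics/p6.png

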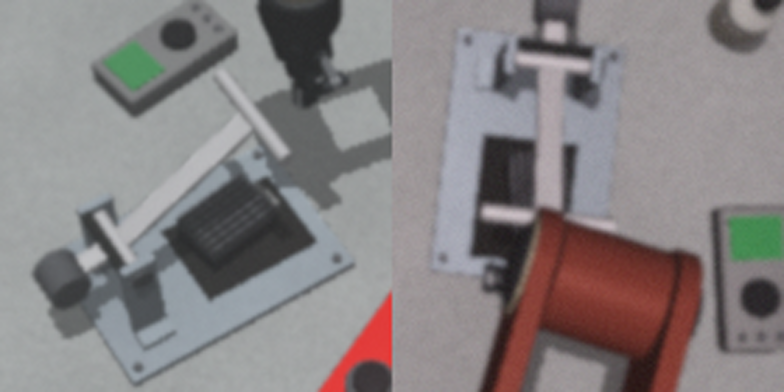

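The fingers are on the robot side of the crossbar (tips at (300,100) in the left half, bar centre at (250,115)), near its centre line. I'll ease up to contact.

```bash
python3 -m inch '[[[1.5,0,0,0,0],[3,0,0,0,0],[3.7,0,0,0,0],[4,0,0,0,0],[4,0,0,0,0]]]'; python3 m.py
```

```text
time: 13.25
position: [0.5002, -0.0859, 0.1479]
ee_rot: [[0.99, -0.139, -0.001], [-0.139, -0.99, 0.004], [-0.002, -0.004, -1.0]]
wrist_force: [-0.9, -0.5, -1.1]
gripper_width: 0.0
F [-0.33 -0.15 -0.18] tau [-27.713 -36.137] [ 0.5002 -0.0859  0.148 ] 13.4
```

```bash
python3 -m inch '[[[0.3,0,-0.3,0,0],[0.6,0,-0.9,0,0],[0.9,0,-1.4,0,0],[1.2,0,-1.8,0,0],[1.2,0,-1.8,0,0]]]'; python3 m.py
```

```text
time: 14.02
position: [0.5118, -0.0875, 0.1672]
ee_rot: [[0.99, -0.139, -0.002], [-0.139, -0.99, 0.004], [-0.003, -0.004, -1.0]]
wrist_force: [-7.3, 1.8, 3.9]
gripper_width: -0.0
F [-7.37  1.64  3.91] tau [-26.957 -37.352] [ 0.5115 -0.0875  0.1668] 14.175
```

The guard is in contact and moving, but friction shows the bar climbing relative to the finger (+3.9 N in z). I'll move up more steeply.

```bash
python3 -m inch '[[[0,0,-0.5,0,0],[0.2,0,-1,0,0],[0.5,0,-1.6,0,0],[0.8,0,-2.2,0,0],[1.1,0,-2.7,0,0],[1.1,0,-2.7,0,0]]]'; python3 m.py; python3 - <<'E'
from bench import eyes
import cv2,numpy as np
s=eyes.grab_frame("scene")[140:280,190:340]
cv2.imwrite("pics/p7.png",cv2.resize(s,None,fx=4,fy=4,interpolation=cv2.INTER_CUBIC)[:,:,::-1])
E
```

```text
time: 14.92
position: [0.523, -0.0893, 0.1945]
ee_rot: [[0.99, -0.139, -0.002], [-0.139, -0.99, 0.004], [-0.002, -0.004, -1.0]]
wrist_force: [-1.4, 0.1, -0.6]
gripper_width: 0.003
F [-1.43 -0.32  0.32] tau [-29.654 -37.551] [ 0.5222 -0.0891  0.1936] 15.075
```

View pics/p7.png

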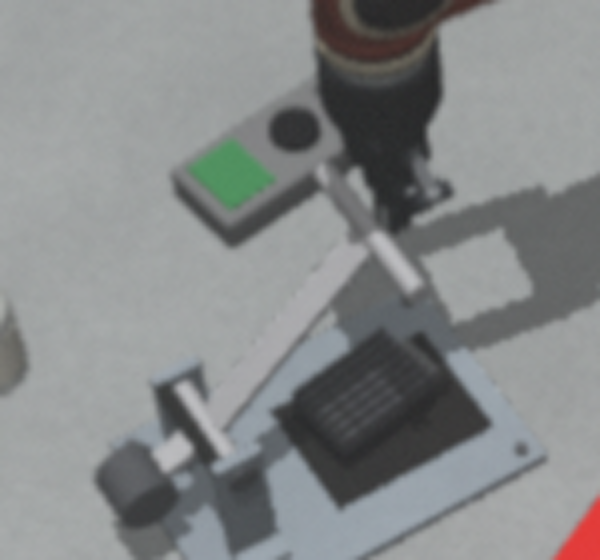

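The guard is raised to about 0.2 rad with light contact (1.4 N), the device is untouched, and the tip is about 2 cm below the bar. I'll follow the arc.

```bash
python3 -m inch '[[[0.6,0,-0.9,0,0],[1.2,0,-1.5,0,0],[1.9,0,-2.1,0,0],[2.6,0,-2.7,0,0],[3.3,0,-3.2,0,0],[4,0,-3.7,0,0],[4,0,-3.7,0,0]]]'; python3 m.py; python3 - <<'E'
from bench import eyes
import cv2,numpy as np
s=eyes.grab_frame("scene")[140:280,190:340]
cv2.imwrite("pics/p8.png",cv2.resize(s,None,fx=4,fy=4,interpolation=cv2.INTER_CUBIC)[:,:,::-1])
E
```

```text
time: 16.0
position: [0.5628, -0.0951, 0.2305]
ee_rot: [[0.99, -0.139, -0.002], [-0.139, -0.99, 0.004], [-0.003, -0.004, -1.0]]
wrist_force: [-0.0, 0.7, -0.3]
gripper_width: -0.002
F [ 0.19  0.03 -0.19] tau [-33.61  -38.053] [ 0.5617 -0.0948  0.2297] 16.15
```

View pics/p8.png

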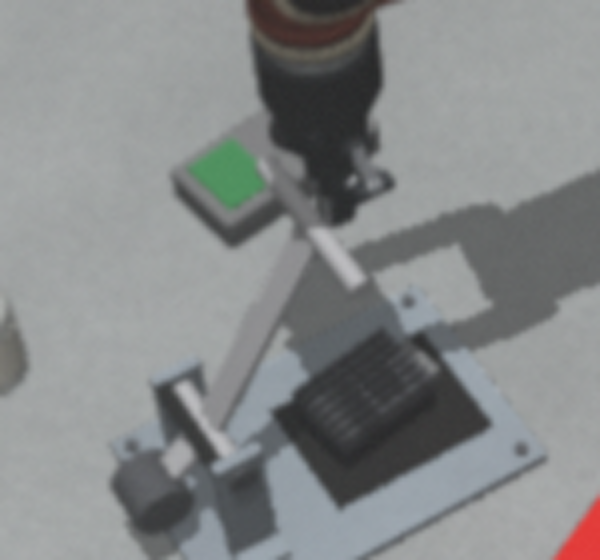

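The guard is about 0.5 rad up and the bar is still against the finger. I'll continue past balance.

```bash
python3 -m inch '[[[0.8,0,-0.4,0,0],[1.6,0,-0.9,0,0],[2.4,0,-1.3,0,0],[3.2,0,-1.6,0,0],[4,0,-1.9,0,0],[4.7,0,-2.1,0,0],[5.3,0,-2.2,0,0],[5.3,0,-2.2,0,0]]]'; python3 m.py; python3 - <<'E'
from bench import eyes
import cv2,numpy as np
s=eyes.grab_frame("scene")[140:280,190:340]
cv2.imwrite("pics/p9.png",cv2.resize(s,None,fx=4,fy=4,interpolation=cv2.INTER_CUBIC)[:,:,::-1])
E
```

```text
time: 17.2
position: [0.6144, -0.1023, 0.2513]
ee_rot: [[0.99, -0.139, -0.004], [-0.139, -0.99, 0.005], [-0.005, -0.004, -1.0]]
wrist_force: [-0.1, -0.7, -0.1]
gripper_width: -0.001
F [-0.21 -0.05  0.1 ] tau [-38.756 -37.773] [ 0.6139 -0.1022  0.2512] 17.35
```

View pics/p9.png

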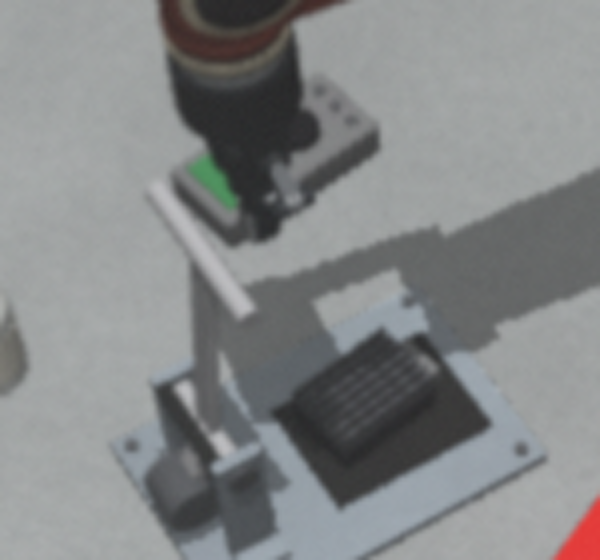

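The guard has fallen forward, away from the fingers. I'll back off and verify its angle, the buttons and the bystanders.

```bash
python3 -m inch '[[[-2,0,0,0,0],[-5,0,0,0,0],[-9,0,-1,0,0],[-13,3,-3,0,0],[-17,8,-5,0,0],[-17,13,-5,0,0],[-17,18,-5,0,0],[-17,18,-5,0,0]]]'; python3 - <<'E'
from bench import eyes
from h import *
s=eyes.grab_frame("scene");t=eyes.grab_frame("top")
cv2.imwrite("pics/s10.png",s[:,:,::-1]);cv2.imwrite("pics/t10.png",t[:,:,::-1])
ex=np.array([np.cos(.1366),-np.sin(.1366),0]);ey=np.array([-ex[1],ex[0],0]);h=np.array([.6763,-.1101,.11])
s=s.copy()
for g,c in((1.3,(0,255,0)),(1.15,(255,0,0))):
    b=h-.18*np.cos(.5+g)*ex+[0,0,.18*np.sin(.5+g)]
    for n,im in(("scene",s),("top",t)):
        for q in proj(n,[b+.06*ey,b-.06*ey]): print(g,n,q.round(1));
    for q in proj("scene",[b+.06*ey,b-.06*ey]): cv2.circle(s,tuple(q.round().astype(int)),1,c,-1)
a=cv2.resize(s[140:290,190:340],(500,500),interpolation=cv2.INTER_CUBIC);d=cv2.resize(s[290:370,350:430],(300,300),interpolation=cv2.INTER_CUBIC)
cv2.imwrite("pics/c10.png",np.hstack([a,cv2.copyMakeBorder(d,0,200,0,0,0)])[:,:,::-1])
for n in("scene","top"):
    A=cv2.imread(f"pics/{n}0.png").astype(int);B=cv2.imread(f"pics/{n[0]}10.png").astype(int)
    for k,c in dict(meter=[(.457,-.327,.03)],screw=[(.70,.306,.01)],bottle=[(.7285,-.3163,.07)],device=[(.53,-.09,.03)],box=[(.516,.311,.05)]).items():
        u,v=proj(n,c)[0].astype(int);w=lambda I:cv2.GaussianBlur(I[v-18:v+18,u-18:u+18].astype(np.float32).mean(2),(0,0),1)
        print(n,k,(u,v),cv2.phaseCorrelate(w(A),w(B)))
E
```

```text
time: 18.4
position: [0.4197, -0.2593, 0.3012]
ee_rot: [[0.99, -0.144, -0.005], [-0.144, -0.99, 0.005], [-0.006, -0.004, -1.0]]
wrist_force: [0.0, 0.5, -0.1]
gripper_width: -0.0
1.3 scene [229.4 231.8]
1.3 scene [206.4 198.6]
1.3 top [374.5 159.6]
1.3 top [425.3 165.2]
1.15 scene [238.9 225.7]
1.15 scene [215.6 192.9]
1.15 top [373.5 170.3]
1.15 top [424.6 176. ]
scene meter (np.int64(258), np.int64(176)) ((-0.04331443609719088, -0.04193537668766112), 0.7382610397942272)
scene screw (np.int64(336), np.int64(375)) ((-0.045123424247272226, -0.0075029271661861685), 1.0040812290928982)
scene bottle (np.int64(184), np.int64(218)) ((-0.0015692358021723862, -0.023878301202774566), 1.0157712239910055)
scene device (np.int64(288), np.int64(237)) ((0.004794547254981296, -0.012775945908174435), 0.83620622680511)
scene box (np.int64(390), np.int64(327)) ((0.04662747798656497, -0.031031384109638793), 0.992900874281739)
top meter (np.int64(459), np.int64(270)) ((0.09191970769008506, 0.07721327441396042), 0.6599855099195315)
top screw (np.int64(241), np.int64(193)) ((0.10469644485843688, -0.08513363997119683), 1.046823552361241)
top bottle (np.int64(455), np.int64(174)) ((0.006642603990361096, 0.022568273365987324), 1.1424417782712866)
top device (np.int64(376), np.int64(246)) ((0.1078627468719553, -0.5451095665212016), 0.31086032147760745)
top box (np.int64(237), np.int64(254)) ((0.0022743478770088643, -0.03047182265135362), 1.003029308155363)
```

View pics/c10.png

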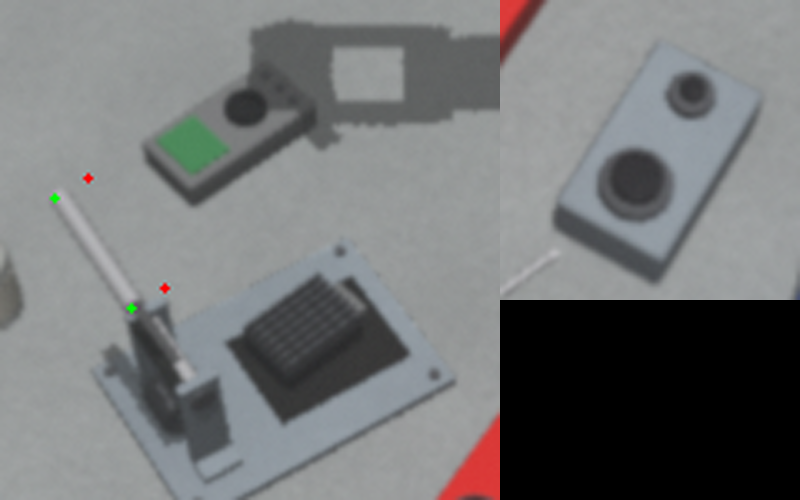

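View pics/t10.png

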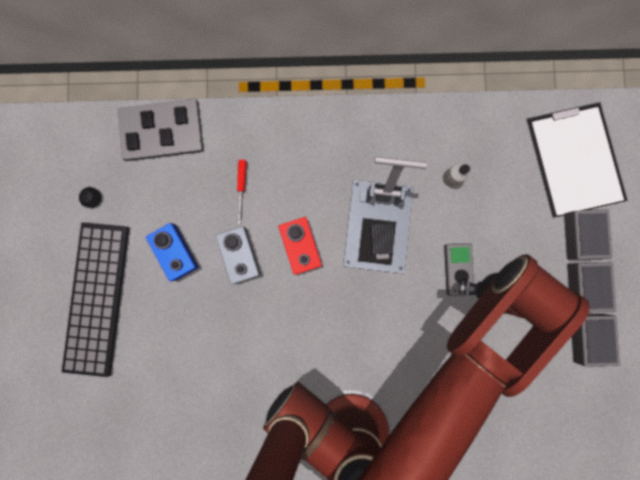

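The crossbar ends match the 1.3 rad markers, both buttons are up, and nothing lying about has moved. The tool hangs free at z = 0.30, so I'm handing in.

```bash
python3 m.py; python3 -c "
from bench import arm
print(arm.sign_off())"
```

```text
F [ 0.15 -0.15 -0.27] tau [-24.809 -38.156] [ 0.421  -0.256   0.3014] 18.65
the job is handed in; nothing more can be done
None
```

The discharge button was pressed fully down and released, and the guard now rests raised against its stop. I handed the job in at about 18.7 s; no verdict was reported.

- **Discharge button:** I pressed the wide button on the steel-grey control box with shut fingertips to its end stop, about 8.5 mm below first contact. The force was 5 N, jumping to 7.8 N at the stop, held for over 0.1 s with the guard still down. I then let it come up.
- **Guard:** I pushed the crossbar up along its arc; the highest wrist force read between pushes was about 8 N. It fell on past balance by itself.
- **Last checks:** The crossbar ends match the projection for 1.3 rad. Both buttons look up. The meter, screwdriver and bottle show less than 0.2 pixel of shift, and the tool touches nothing.
- **Control box choice:** Red and blue boxes of the same shape stood beside the grey one. I chose grey because "painted steel" with black buttons names no bright colour, so this rests on my reading of the description.
- **What disagreed:**
  - With the fingers shut, the real tips were about 13 mm behind the reported tool point, both at the button contact and in the pictures; I allowed for it on the guard.
  - The top-view shift for the device (0.5 pixel) was unreliable, because the guard bar had covered it before. The scene view showed no movement.

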